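Free the glued lid from the studio vise and close its brush box

TASK

The glue on the box lid held in the bench vise has set. Slide the vise's jaw wide open, take the lid out of the jaw grooves and lay it fully home on the open box it fits, the short wide one; the palette knife lying across that box must first be laid flat on the table. Leave the jaw open, and do not knock over or shift the other things, nor push the boxes about.

Things in the scene. Friction and masses are not known exactly. Their poses are not given: they have to be found in the camera images.
- vise: Low gluing vise fixed to the table; origin at the centre of its wooden board's underside. Board 206 (x) x 156 (y) x 20 mm high; on it two steel jaws 150 mm long along y, tops 49 mm above the table: a fixed one at the -x end and one that slides open along +x. Grooves in both jaws (26 to 39 mm high) hold the long edges of the lid's plate; the jaws' lips lie above them.
- fixed_lip (a point): Middle of the fixed jaw's lip edge (vise x = -59, y = 0 mm, 49 mm high). The lip overhangs the lid's plate by about 9 mm (groove's back at vise x = -68 mm): with the jaw open, slide the lid 10 to 30 mm along the vise's +x from under this lip before lifting it.
- jaw (a joint): Travel of the sliding jaw in m along the vise's +x: 0 closed, 0.050 fully open; it slides stiffly (about 6 N) and stays where it is left. At 0 the back of its groove is at vise x = +10 mm, the inner edge of its lip at +1 mm, its outer face at +37 mm.
- jaw_post (a point): Centre of the top of the round upright wooden post (diameter 20 mm) on the sliding jaw, 105 mm above the table; the post rises 56 mm from the jaw's top. Moves with the jaw; at joint 0 at vise x = +28, y = +58 mm. Push it along the vise's +x to open.
- lid: Wooden lid held in the vise. Origin at the centre of its underside. From below: plug 114 (x) x 54 (y) x 8 mm high, then plate 136 (x) x 76 (y) mm from 8 to 16 mm above the origin, then an upright bar handle 60 (x) x 18 (y) mm from 16 to 58 mm above the origin. In the vise it rests on the board (origin 20 mm up, at vise x = -29 mm), its x along the vise's y.
- short_box: Loose open wooden box 136 (x) x 76 (y) x 55 mm high, walls and floor 7 mm, mouth 122 x 62 mm; origin at the centre of its underside. The lid fits it: seated, the plug is in the mouth and the plate lies on the rim, the lid's origin about 47 mm above the box's origin and its x along the box's x (either way round).
- long_box: Loose open wooden box, longer and narrower: 176 (x) x 60 (y) x 55 mm high; origin at the centre of its underside. Not for this lid; leave it alone.
- long_lid: The long box's lid, lying on the table beside it, handle up: 176 (x) x 60 (y) mm plate, 58 mm high with its handle; origin at the centre of its underside. Leave it alone.
- knife: Palette knife, 161 mm long along its x, starting across the short box's rim. Origin at the underside of the wooden handle, at the balance point: the handle is 90 x 18 x 16 mm high from x = -80 to +10 mm, then a steel blade 20 mm wide and 4 mm thick to x = +81 mm, flush with the handle's underside.
- jar: Glass jar, diameter 42, height 65 mm, near a corner of the short box; origin at the centre of its underside. Bystander.
- tin: Small round tin, diameter 44, height 60 mm, close beside the vise board, on its -y side; origin at the centre of its underside. Bystander.
- mug: White mug, diameter 72, height 85 mm, handle at its +y side reaching about 65 mm from the axis; origin at the centre of its underside. Bystander.
- can: Metal can, diameter 68, height 105 mm; origin at the centre of its underside. Bystander.
- brush_pot: Steel pot, diameter 68, height 80 mm, with brushes standing to 160 mm; origin at the centre of its underside. Bystander.
- oil: Amber bottle, diameter 48, height 100 mm; origin at the centre of its underside. Bystander.
Not all that is in view belongs to the job. What is shaped like the lid but turquoise is not meant.

How it is judged:
By the outcome, as a careful person would: the job done as asked, in the order asked, and still so for the second after the job is handed in, with the robot touching nothing.
It also fails if it takes over 64 s, if anything falls off the work surface, if the arm or the gripper's body presses on something with over 40 N, if the wrist force passes 120 N, or if a joint passes its speed limit or range.

ROBOT

A 6-joint arm with a two-finger parallel gripper is mounted at the origin on the work surface. World frame = base frame: x ahead of the robot, y to its left, z up, the work surface at z = 0. Lengths are in mm, angles in degrees, forces in N, time in s.
With the tool pointing down it reaches from about 300 to 850 mm from the base axis. Payload 4.2 kg.
Tool frame: the origin (TCP) lies at the very end of the fingers, on their centre line; the grasp point (between the pads) lies 19 mm behind it; z points along the fingers, y is the line along which they close (so a half turn about z gives the same grasp; the last joint's range is limited). The gripper opens to 91 mm and grips with 3 to 60 N. Pads are 32 mm wide; open, the fingers measure 118 mm over their backs; the gripper's body (76 mm by 178 mm) begins 60 mm behind the grasp point.
Start: joints at [67.838, 18.312, 89.639, -0, 72.044, -1.146], TCP at [206.216, 536.768, 191.976] pointing down, gripper open.
Joint ranges: [-177.97, 177.97], [-48.28, 115.42], [12.27, 149.76], [-77.06, 257.06], [2.81, 150.46], [-146.56, 146.56]. Speed limits (degrees/s): [147.25, 147.25, 180, 180, 180, 180].

INTERFACE

Orientations are given as [roll, pitch, yaw] about the fixed x, y, z axes, in that order (R = Rz(yaw) Ry(pitch) Rx(roll)).
In Python, from workcell import env, eyes gives the robot as it stands.
- The arm moves only by the tool send_rows, never from a script. Its argument "targets" is text: rows parted by semicolons, each of 7 numbers parted by spaces: the shift along the tool's x, y, z in m, then the turn, a rotation vector about the tool's x, y, z in degrees, then the opening in per cent of the stroke, from 0 (shut) to 100 (fully open). A call has 1 to 12 rows; each row is the pose to reach, as a shift and turn from the pose commanded when the call began, along the tool's axes at that moment; what a row does not reach only later rows make up. A row lasts 1/12 s, in which the tool goes at most 41.7 mm and 7.16 degrees, less where a joint would pass 70% of its speed; a pose out of reach is approached as far as the arm can. A call with a gripper value outside its range is refused whole. The fingers move at their own pace and stop on an object; "grip_force" is the grip in N (left out, the last holds). Time passes only in rows, so rows that repeat a pose let the fingers close. It gives the time, the measured TCP pose, the force, the opening and the grip force at its end, in the units of the state.
- env.state(): the state, without advancing time (a new reading comes with each control period).
- eyes.grab_frame(name): name is "side" or "top" or "wrist"; returns a dict with "image" (384x512x3 uint8, blue, green, red), "fovy" (degrees; the focal length in pixels is half the picture's height over the tangent of half this angle, whatever the lens; pixels are square), "cx", "cy" (the principal point, pixels), "D" ([k1, k2, p1, p2, k3] as OpenCV has them; the pictures are not rectified), "eye" and "attitude" of the camera in the world. Camera axes: x right, y up, looking along -z (the intrinsics and any distortion apply to the point x, -y, -z); pixel columns grow to the right and rows downward; lengths in mm; the calibration is good to about 2 mm. A picture is of the moment at which its call begins. There is no depth.
- env.job_done(): hands the job in; it is judged then, once.
The state is a dict: "time_s": time; "qpos": joint angles; "qvel": joint speeds; "effort": joint torques, N m; "ee_pos": TCP position; "ee_rot": TCP orientation; "force": force on the tool from outside, world axes, zero at the start; "torque": the same for the moment, N m; "gripper_width": finger opening in mm; "gripper_force": force on a finger pad.
Only numpy, scipy, OpenCV 4.12 (cv2) and the standard library are available. Lean on these libraries where they do the work, as an engineer would, in place of code of your own. Each camera call takes 0.05 s, during which the arm holds its last target. There are 200 camera calls.

## Working session

There is one attempt and no reset: what is moved stays moved. The work goes in short steps, Python scripts to look and compute and a tool call to move; the robot and the scene stay as the last step left them, time stands still between calls to the robot, and variables do not carry over. Pictures are saved under pics/ and viewed, at most 10 in all, crops included, and the job is handed in when it is done.

Besides the shell and the picture viewer there is one more tool, called after "Emit:" as a command line: name --argument value ..., lists and objects as JSON in quotes. send_rows: Moves the arm, as the interface text tells. Its arguments: {"type":"object","properties":{"targets":{"type":"string"},"grip_force":{"type":"number"}},"required":["targets"]}

```bash
mkdir -p pics; ls; cat > h.py <<'E'
import numpy as np, cv2
from workcell import env, eyes
from scipy.spatial.transform import Rotation as Ro
def grab(n):
    f=eyes.grab_frame(n); return f
def K(f):
    h=f["image"].shape[0]; fl=h/2/np.tan(np.radians(f["fovy"])/2)
    return np.array([[fl,0,f["cx"]],[0,fl,f["cy"]],[0,0,1.]])
def rot(a):
    a=np.array(a,float)
    return a if a.shape==(3,3) else Ro.from_euler('xyz',a,degrees=True).as_matrix()
def ray(f,px):
    p=cv2.undistortPoints(np.array(px,float).reshape(-1,1,2),K(f),np.array(f["D"],float)).reshape(-1,2)
    d=np.c_[p[:,0],-p[:,1],-np.ones(len(p))]@rot(f["attitude"]).T
    return np.array(f["eye"],float),d
def onz(f,px,z):
    e,d=ray(f,px); return e+d*((z-e[2])/d[:,2])[:,None]
def proj(f,P):
    q=(np.array(P,float).reshape(-1,3)-np.array(f["eye"]))@rot(f["attitude"])
    return cv2.projectPoints(q*[1,-1,-1],np.zeros(3),np.zeros(3),K(f),np.array(f["D"],float))[0].reshape(-1,2)
E
python3 - <<'E'
from h import *
import pickle
for n in("top","side"):
    f=grab(n); pickle.dump(f,open(n+'.pkl','wb'))
    cv2.imwrite(f'pics/{n}0.png',cv2.resize(f["image"],(800,600),interpolation=cv2.INTER_CUBIC))
    print(n,{k:v for k,v in f.items() if k!="image"})
print(env.state())
E
```

```text
pics
top {'fovy': 44.95860076772537, 'cx': 251.25629511194614, 'cy': 191.9267189876409, 'D': array([-0.17317302,  0.        ,  0.        ,  0.        ,  0.        ]), 'eye': array([ 258.99938879,   -8.61197386, 1563.50512398]), 'attitude': array([ 12.02044243,   0.16047599, -85.34923001])}
side {'fovy': 54.23177620814339, 'cx': 247.4763640849047, 'cy': 183.0155372761151, 'D': array([-0.03771697,  0.        ,  0.        ,  0.        ,  0.        ]), 'eye': array([508.88506577, 837.85333125, 708.37752027]), 'attitude': array([  53.19436214,   -1.14631255, -175.80050736])}
{'time_s': 0.1, 'qpos': array([ 6.78371731e+01,  1.83484468e+01,  8.97003221e+01,  4.59199585e-05,
        7.20447200e+01, -1.14515948e+00]), 'qvel': array([ 0.00381257, -0.07238043, -0.04272429,  0.0070785 , -0.09073075,
        0.04581535]), 'effort': array([-9.98812902e-05, -4.13332057e+01, -2.32510918e+01,  7.28828972e-02,
        4.21119144e-02, -5.40889573e-05]), 'ee_pos': array([206.03052876, 536.2854953 , 191.1935549 ]), 'ee_rot': array([-1.79906531e+02, -1.91207026e-03,  1.58982317e+02]), 'force': array([1.30143465, 0.34415512, 0.03202903]), 'torque': array([-0.01743485, -0.01675691, -0.04782565]), 'gripper_force': 0.0, 'gripper_width': 90.96282631153092}
```

View pics/top0.png

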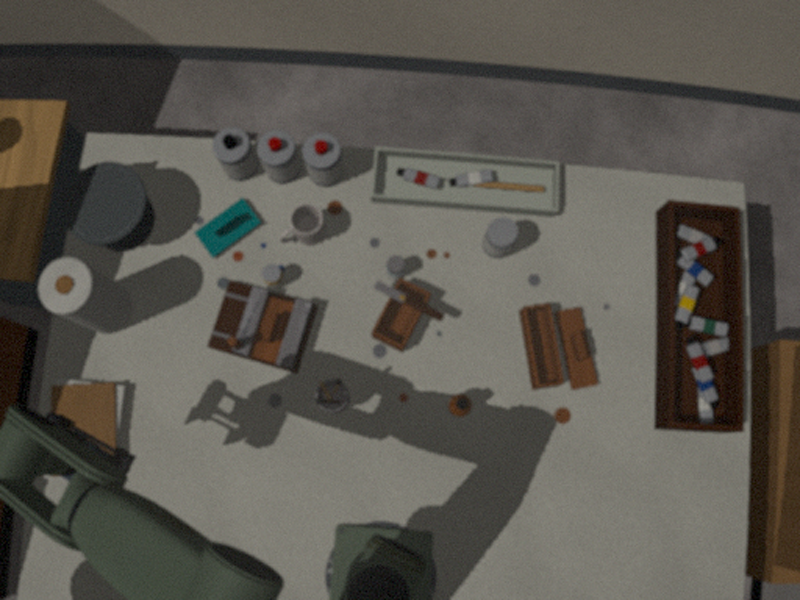

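View pics/side0.png

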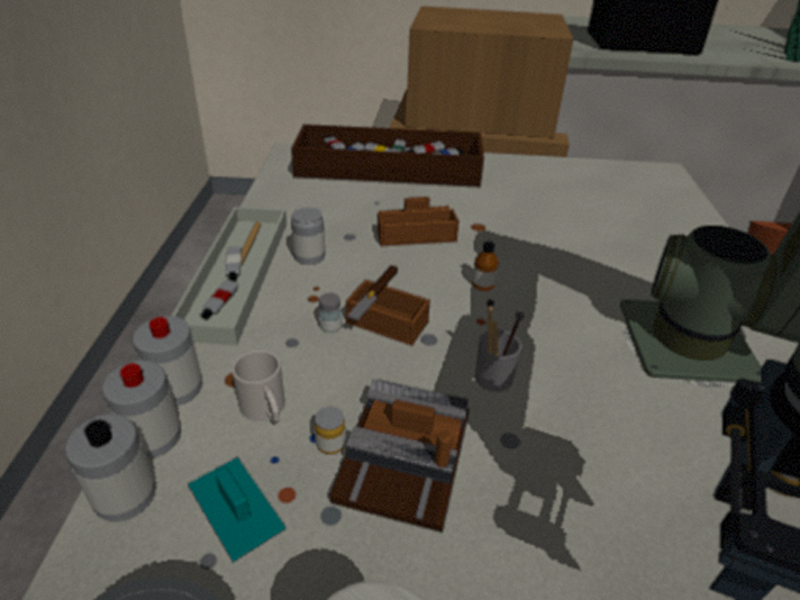

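Top view: vise about (262,325) with its +x towards picture left, short box at (402,315) with the knife across, jar (396,265), tin (273,272), mug (306,222), pot (333,392). Side view agrees; the post is at (443,445). Next I need rough coordinates and then a wrist look.

```bash
python3 - <<'E'
from h import *
import pickle
np.set_printoptions(precision=1,suppress=True)
f=pickle.load(open('top.pkl','rb')); s=pickle.load(open('side.pkl','rb'))
T={'vise':(262,325,49),'box':(402,315,55),'jar':(396,265,65),'tin':(273,270,60),'mug':(306,218,85),'pot':(333,390,80),'oil':(460,400,90),'can':(502,232,105),'knifeA':(380,285,60),'knifeB':(458,315,60)}
for k,(u,v,z) in T.items(): print(k,onz(f,[[u*.64,v*.64]],z)[0])
S={'post':(443,437,105),'knA':(390,270,65),'knB':(355,315,58),'jar':(330,298,65),'tin':(329,415,60),'box':(388,310,0)}
for k,(u,v,z) in S.items(): print('s',k,onz(s,[[u*.64,v*.64]],z)[0])
w=grab('wrist'); st=env.state()
print({k:v for k,v in w.items() if k!='image'})
Rt=rot(st['ee_rot']); print('cam in tool',(w['eye']-st['ee_pos'])@Rt, '\n',Rt.T@rot(w['attitude']))
E
```

```text
vise [503.  295.1  49. ]
box [547.8  -0.9  55. ]
jar [653.2  20.4  65. ]
tin [622.6 283.3  60. ]
mug [736.7 221.   85. ]
pot [375.8 127.4  80. ]
oil [ 375.5 -132.1   90. ]
can [ 732.7 -197.6  105. ]
knifeA [607.9  50.9  60. ]
knifeB [ 556.3 -118.9   60. ]
s post [460.2 348.4 105. ]
s knA [556.5 -72.   65. ]
s knB [608.2  59.3  58. ]
s jar [656.8  24.9  65. ]
s tin [618.8 287.1  60. ]
s box [556.  -31.2   0. ]
{'fovy': 58.8523873716744, 'cx': 250.3345337037151, 'cy': 196.25680449376762, 'D': array([-0.,  0.,  0.,  0.,  0.]), 'eye': array([129.6, 565.5, 384.2]), 'attitude': array([-16.9,   0.1,  68.9])}
cam in tool [  81.8   -0.4 -192.9] 
 [[-0.   1.   0.3]
 [ 1.   0.  -0. ]
 [-0.   0.3 -1. ]]
```

```bash
cat >> h.py <<'E'
np.set_printoptions(precision=2,suppress=True)
def go(x,y,z,yaw,cmd=None):
    """shift (m, tool axes) and turn about the tool z for a world target, tool down"""
    st=env.state(); R=rot(st['ee_rot']); p=np.array(cmd if cmd is not None else st['ee_pos'])
    d=R.T@(np.array([x,y,z])-p)/1000
    rv=(Ro.from_matrix(R).inv()*Ro.from_euler('xyz',[180,0,yaw],degrees=True)).as_rotvec(degrees=True)
    print('shift',np.round(d,4),'turn',np.round(rv,2),'yaw now',st['ee_rot'][2])
E
python3 -c "
from h import *
go(206.2,536.8,310,159)
go(545,-60,310,73)"
```

```text
shift [ 0.    0.   -0.12] turn [-0.08 -0.   -0.02] yaw now 158.98261969403868
shift [-0.53 -0.44 -0.12] turn [-0.06  0.05 85.98] yaw now 158.98261969403868
```

Emit:
send_rows --targets "0 0 -0.06 0 0 0 100;-0.02 -0.02 -0.12 0 0 4 100;-0.53 -0.44 -0.12 0 0 86 100;-0.53 -0.44 -0.12 0 0 86 100;-0.53 -0.44 -0.12 0 0 86 100;-0.53 -0.44 -0.12 0 0 86 100;-0.53 -0.44 -0.12 0 0 86 100;-0.53 -0.44 -0.12 0 0 86 100;-0.53 -0.44 -0.12 0 0 86 100;-0.53 -0.44 -0.12 0 0 86 100;-0.53 -0.44 -0.12 0 0 86 100;-0.53 -0.44 -0.12 0 0 86 100"

```text
time_s: 1.15
ee_pos: [416.5, 159.4, 297.0]
ee_rot: [180.0, -0.0, 83.0]
force: [1.1, 0.5, -0.1]
gripper_width: 91.1
gripper_force: 0.0
```

```bash
python3 -c "
from h import *
go(545,-60,310,73)"
```

```text
shift [-0.2   0.15 -0.01] turn [ 0.01 -0.01 10.02] yaw now 83.01543868071629
```

Emit:
send_rows --targets "-0.2 0.15 -0.01 0 0 10 100;-0.2 0.15 -0.01 0 0 10 100;-0.2 0.15 -0.01 0 0 10 100;-0.2 0.15 -0.01 0 0 10 100;-0.2 0.15 -0.01 0 0 10 100;-0.2 0.15 -0.01 0 0 10 100;-0.2 0.15 -0.01 0 0 10 100;-0.2 0.15 -0.01 0 0 10 100"

```text
time_s: 1.82
ee_pos: [542.4, -56.2, 305.8]
ee_rot: [-179.9, -0.0, 73.2]
force: [-0.8, 1.0, -1.0]
gripper_width: 91.0
gripper_force: 0.0
```

```bash
python3 -c "
from h import *
import pickle
f=grab('wrist'); pickle.dump(f,open('w1.pkl','wb'))
cv2.imwrite('pics/w1.png',cv2.resize(f['image'],(800,600),interpolation=cv2.INTER_CUBIC))
print(env.state()['ee_pos'])"
```

```text
[541.76 -54.84 306.15]
```

View pics/w1.png

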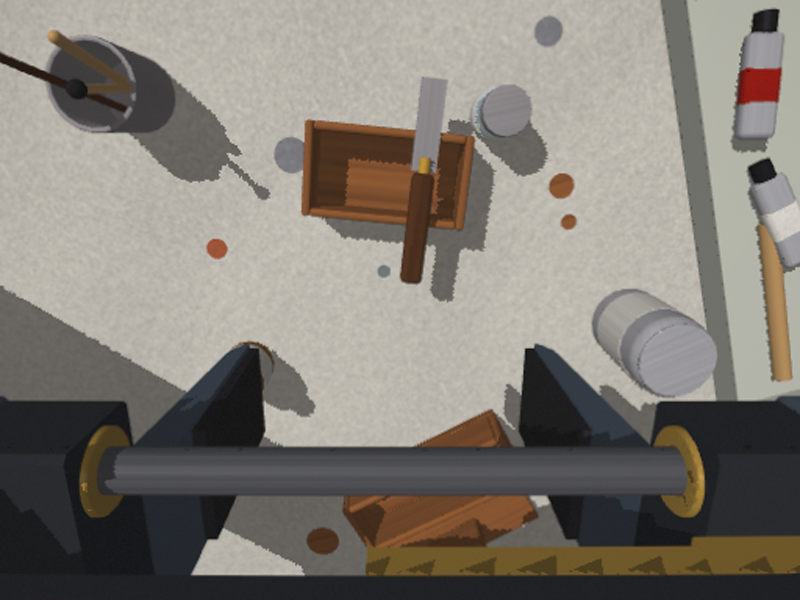

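Wrist view: knife butt (411,282), ferrule (424,165), blade tip (434,78); box rim corners (307,121),(473,137),(464,229),(303,212); jar (503,110). The table left of the box (column ~235) is free.

```bash
python3 -c "
from h import *
import pickle
f=pickle.load(open('w1.pkl','rb'));g=lambda p,z:onz(f,np.array(p)*.64,z)
h=g([(411.5,278),(423.5,174)],71); d=h[1]-h[0]; u=d/np.linalg.norm(d); print(h,np.linalg.norm(d),np.degrees(np.arctan2(d[1],d[0])))
b=g([(434,78)],59);print('tip',b, 'from butt',b-h[0],'origin',h[0]+80*u)
c=g([(307,121),(473,137),(464,229),(303,212)],55);print(c,np.linalg.norm(c-np.roll(c,-1,0),axis=1),c.mean(0))
for a,bb in((0,1),(3,2)): e=c[bb]-c[a];print(np.degrees(np.arctan2(e[1],e[0])))
for a,bb in((0,3),(1,2)): e=c[bb]-c[a];print(np.degrees(np.arctan2(e[1],e[0])))
print('free',g([(235,190),(255,370)],0))
"
```

```text
[[551.92 -82.77  71.  ]
 [584.32  -5.22  71.  ]] 84.04283618002289 67.32491942591815
tip [[612.13  60.53  59.  ]] from butt [[ 60.21 143.3  -12.  ]] origin [582.76  -8.95  71.  ]
[[508.08  59.71  55.  ]
 [630.53   9.9   55.  ]
 [605.09 -59.01  55.  ]
 [481.12  -6.67  55.  ]] [132.19  73.46 134.57  71.65] [556.21   0.98  55.  ]
-22.135977526409377
-22.888440707302987
-112.10683098335964
-110.25935611100601
free [[ 417.24   27.      0.  ]
 [ 370.01 -146.35    0.  ]]
```

```bash
python3 -c "
from h import *
go(574,-30,110,67.3)
go(574,-30,59.5,67.3)"
```

```text
shift [0.03 0.02 0.2 ] turn [-0.12 -0.02  5.98] yaw now 73.27771982397879
shift [0.03 0.02 0.25] turn [-0.12 -0.02  5.98] yaw now 73.27771982397879
```

Emit:
send_rows --targets "0.033 0.024 0.1 0 0 6 60;0.033 0.024 0.196 0 0 6 60;0.033 0.024 0.196 0 0 6 60;0.033 0.024 0.196 0 0 6 60;0.033 0.024 0.196 0 0 6 60;0.033 0.024 0.196 0 0 6 60;0.033 0.024 0.196 0 0 6 60;0.033 0.024 0.196 0 0 6 60;0.033 0.024 0.196 0 0 6 60"

```text
time_s: 2.62
ee_pos: [576.1, -29.6, 114.1]
ee_rot: [179.7, -0.1, 67.4]
force: [-0.1, -0.4, -0.1]
gripper_width: 54.9
gripper_force: 0.0
```

```bash
sed -i 's/precision=2/precision=4/' h.py; python3 -c "
from h import *
import pickle
go(574,-30,59.5,67.3)
f=grab('wrist'); pickle.dump(f,open('w2.pkl','wb'))
cv2.imwrite('pics/w2.png',f['image'])
"
```

```text
shift [-0.0013 -0.0021  0.0546] turn [ 0.3  -0.11  0.1 ] yaw now 67.40017142418309
```

View pics/w2.png

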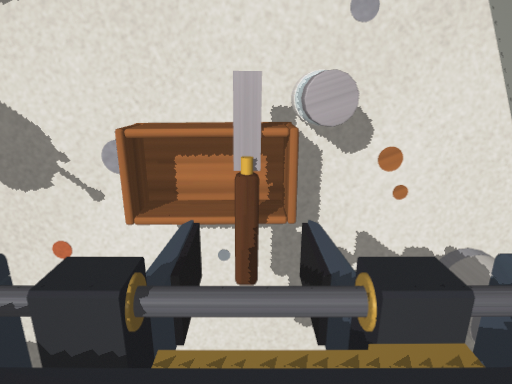

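Knife is centred between the fingers (cols 236–259 against fingers 195/305) and aligned; descending and gripping.

Emit:
send_rows --targets "-0.001 -0.002 0.03 0 0 0 60;-0.001 -0.002 0.054 0 0 0 60;-0.001 -0.002 0.054 0 0 0 60;-0.001 -0.002 0.054 0 0 0 60;-0.001 -0.002 0.054 0 0 0 0;-0.001 -0.002 0.054 0 0 0 0;-0.001 -0.002 0.054 0 0 0 0;-0.001 -0.002 0.054 0 0 0 0;-0.001 -0.002 0.054 0 0 0 0;-0.001 -0.002 0.054 0 0 0 0;-0.001 -0.002 0.054 0 0 0 0;-0.001 -0.002 0.054 0 0 0 0" --grip_force 25

```text
time_s: 3.67
ee_pos: [572.2, -30.0, 57.0]
ee_rot: [-180.0, -0.0, 67.4]
force: [-0.4, -0.3, -0.2]
gripper_width: 4.4
gripper_force: 0.0
```

```bash
python3 -c "
from h import *
import pickle
f=grab('wrist'); s=grab('side'); print(env.state()['gripper_width'],env.state()['gripper_force'])
cv2.imwrite('pics/w3.png',np.hstack([f['image'][:, :400],cv2.resize(s['image'][140:240,180:284],(400,384))]))
"
```

```text
0.37339324019599407 0.0
```

View pics/w3.png

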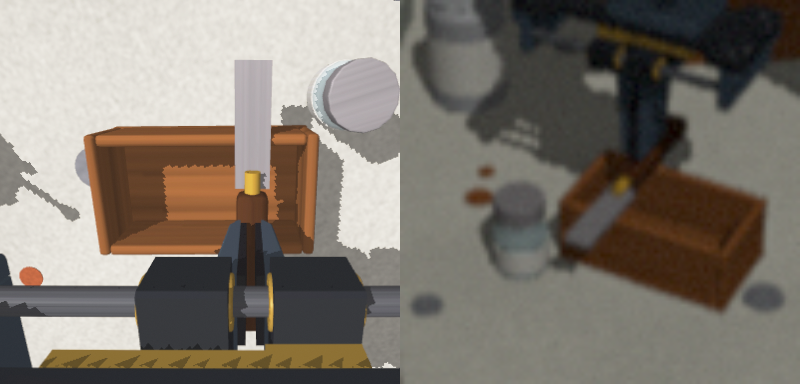

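```bash
python3 -c "
from h import *
f=grab('wrist'); s=env.state();print(s['gripper_width'],s['gripper_force'],s['ee_pos'],s['force'])
a=cv2.resize(f['image'][160:360,190:320],(390,600),interpolation=cv2.INTER_CUBIC)
g=cv2.convertScaleAbs(a,alpha=2.2,beta=20)
cv2.imwrite('pics/w4.png',g)
"
```

```text
0.13682931897902503 0.0 [572.2309 -29.9439  56.8555] [0.6909 0.2617 0.1773]
```

View pics/w4.png

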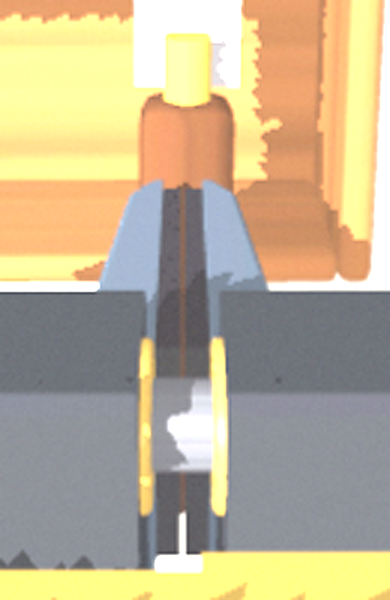

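The pads have met with the handle seen below them, so the fingers closed above the handle: heights need checking against known sizes.

```bash
python3 -c "
from h import *
import pickle
f=pickle.load(open('w2.pkl','rb'))
print(f['eye'],f['attitude'],env.state()['ee_pos'])
C=[(118,128),(298,123),(296,223),(125,224)]
for z in(35,45,55):
    c=onz(f,C,z); print(z,np.linalg.norm(c-np.roll(c,-1,0),axis=1),c.mean(0))
# sums over knife: butt(247,284) handle end(247,172) tip(247,71)
for z in(40,55,71):
    k=onz(f,[(247,284),(247,172),(247,71)],z); print(z,np.linalg.norm(np.diff(k,axis=0),axis=1))
# handle width
for z in (55,60,65,71): k=onz(f,[(235.5,225),(258.5,225)],z); print(z,np.linalg.norm(k[1]-k[0]))
f1=pickle.load(open('w1.pkl','rb'))
# triangulate same points from w1, w2
def tri(a,pa,b,pb):
    ea,da=ray(a,[pa]);eb,db=ray(b,[pb]);A=np.c_[da[0],-db[0]];t=np.linalg.lstsq(A,eb-ea,rcond=None)[0]
    return (ea+t[0]*da[0]+eb+t[1]*db[0])/2, np.linalg.norm(ea+t[0]*da[0]-eb-t[1]*db[0])
s=.64
print(tri(f1,(434*s,78*s),f,(247,71)),tri(f1,(424*s,158*s),f,(247,157)),tri(f1,(411*s,283*s),f,(247,284)),tri(f1,(307*s,121*s),f,(118,128)),tri(f1,(303*s,212*s),f,(125,224)))
"
```

```text
[607.1708  45.9745 307.2293] [-16.7156  -0.2949 -22.656 ] [572.2309 -29.9439  56.8555]
35 [141.752   84.0096 146.3646  80.9903] [552.3535  -1.383   35.    ]
45 [136.5449  80.9236 140.988   78.0152] [554.3671   0.3566  45.    ]
55 [131.3378  77.8376 135.6115  75.0401] [556.3808   2.0962  55.    ]
40 [101.7956  76.353 ]
55 [96.0817 72.0672]
71 [89.9868 67.4957]
55 18.25896517646329
60 17.89701348766715
65 17.535061798871023
71 17.10071977231564
(array([612.0942,  60.4559,  59.4714]), np.float64(0.07307754193810753)) (array([588.789 ,   5.6432,  58.8504]), np.float64(0.5389722215897923)) (array([550.0459, -87.6001,  67.2451]), np.float64(0.3350811578950788)) (array([506.8748,  60.948 ,  46.3286]), np.float64(0.9922884302807651)) (array([482.3528,  -5.9768,  61.9685]), np.float64(0.5429328280512691))
```

```bash
python3 -c "
from h import *
s=grab('side'); t=env.state()['ee_pos']
for dz in(0,10,19,25): q=proj(s,[t+[0,0,dz]])[0]; print(dz,q,'crop',400+(q[0]-180)*400/104,(q[1]-140)*3.84)
g=cv2.resize(s['image'][150:200,215:275],(720,600),interpolation=cv2.INTER_CUBIC); g=cv2.convertScaleAbs(g,alpha=2,beta=10)
cv2.imwrite('pics/s5.png',g)
for dz in(0,19): q=proj(s,[t+[0,0,dz]])[0]; print(dz,(q-[215,150])*12)
"
```

```text
0 [243.109  183.1056] crop 642.7269260763617 165.52548419007354
10 [243.1542 180.3293] crop 642.9007744123071 154.8646608144957
19 [243.1953 177.8043] crop 643.0589521228696 145.1684993462287
25 [243.223  176.1069] crop 643.1653183377691 138.65031931687508
0 [337.308  397.2671]
19 [338.3439 333.6516]
```

View pics/s5.png

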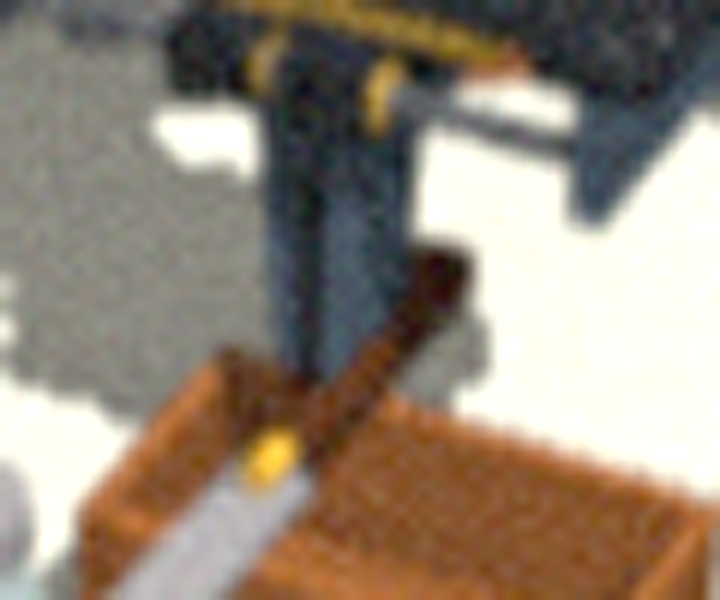

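Side view: the finger bottom edge lies on the handle's top (centre about (350,340)), which fits tips 19 mm above the reported TCP. So real tips ≈ reported z + 19; I'll reopen and go lower carefully.

Emit:
send_rows --targets "0 0 -0.006 0 0 0 50;0 0 -0.006 0 0 0 50;0 0 -0.006 0 0 0 50;0 0 -0.006 0 0 0 50;0 0 -0.006 0 0 0 50;0 0 -0.006 0 0 0 50;0 0 0 0 0 0 50;0 0 0.005 0 0 0 50;0 0 0.01 0 0 0 50;0 0 0.013 0 0 0 50;0 0 0.013 0 0 0 50;0 0 0.013 0 0 0 50"

```text
time_s: 4.87
ee_pos: [572.1, -29.9, 43.5]
ee_rot: [-180.0, 0.0, 67.4]
force: [1.1, -0.0, 0.1]
gripper_width: 45.7
gripper_force: 0.0
```

Emit:
send_rows --targets "0 0 0 0 0 0 0;0 0 0 0 0 0 0;0 0 0 0 0 0 0;0 0 0 0 0 0 0;0 0 0 0 0 0 0;0 0 0 0 0 0 0;0 0 0 0 0 0 0;0 0 0 0 0 0 0;0 0 0 0 0 0 0;0 0 0 0 0 0 0" --grip_force 25

```text
time_s: 5.7
ee_pos: [572.4, -30.0, 44.1]
ee_rot: [180.0, -0.0, 67.4]
force: [0.3, -0.8, 1.8]
gripper_width: 17.2
gripper_force: 25.0
```

Emit:
send_rows --targets "0 0 -0.03 0 0 0 0;0 0 -0.06 0 0 0 0;-0.01 -0.04 -0.06 0 0 0 0;-0.02 -0.08 -0.06 0 0 0 0;-0.03 -0.12 -0.06 0 0 0 0;-0.04 -0.153 -0.06 0 0 0 0;-0.04 -0.153 -0.03 0 0 0 0;-0.04 -0.153 0 0 0 0 0;-0.04 -0.153 0.03 0 0 0 0;-0.04 -0.153 0.04 0 0 0 0;-0.04 -0.153 0.04 0 0 0 0;-0.04 -0.153 0.04 0 0 0 0"

```text
time_s: 6.7
ee_pos: [415.4, -8.0, 3.7]
ee_rot: [-179.9, 0.0, 67.4]
force: [0.5, -0.2, -0.0]
gripper_width: 17.5
gripper_force: 25.0
```

Emit:
send_rows --targets "0 0 0.005 0 0 0 0;0 0 0.01 0 0 0 0;0 0 0.013 0 0 0 0;0 0 0.013 0 0 0 0"

```text
time_s: 7.03
ee_pos: [415.5, -8.0, -9.3]
ee_rot: [-180.0, -0.0, 67.4]
force: [0.0, 1.0, -1.6]
gripper_width: 17.7
gripper_force: 25.0
```

```bash
python3 -c "
from h import *
f=grab('wrist'); s=grab('side'); st=env.state();print(st['gripper_width'],st['gripper_force'],st['ee_pos'],st['force'])
cv2.imwrite('pics/w6.png',np.hstack([f['image'][:, :400],cv2.resize(s['image'][150:270,220:345],(400,384))]))
"
```

```text
17.445831672354622 24.987681806087494 [415.7384  -7.973   -8.9455] [ 0.8149  0.2892 -0.3539]
```

View pics/w6.png

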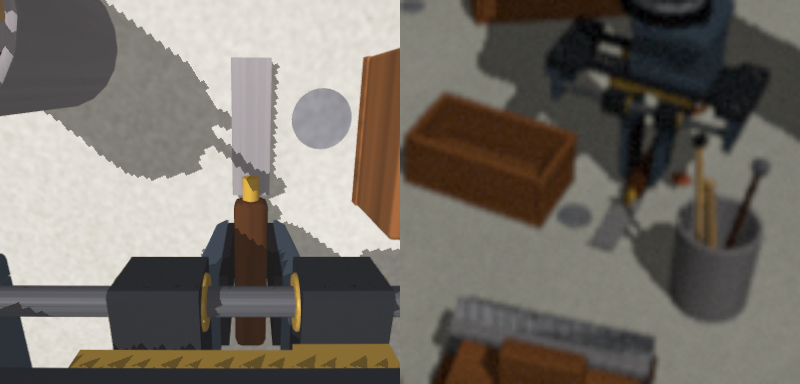

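Knife is held flat just above the table, clear of box and pot. Lower to contact, then release.

Emit:
send_rows --targets "0 0 0.002 0 0 0 0;0 0 0.003 0 0 0 0;0 0 0.003 0 0 0 0;0 0 0.003 0 0 0 0"

```text
time_s: 7.47
ee_pos: [416.2, -8.0, -10.9]
ee_rot: [179.9, -0.0, 67.4]
force: [-2.7, 0.4, 12.4]
gripper_width: 17.6
gripper_force: 25.0
```

Emit:
send_rows --targets "0 0 -0.001 0 0 0 30;0 0 -0.001 0 0 0 45;0 0 -0.001 0 0 0 45;0 0 -0.001 0 0 0 45;0 0 -0.001 0 0 0 45;0 0 -0.03 0 0 0 45;0 0 -0.07 0 0 0 45;0 0 -0.11 0 0 0 45;0 0 -0.15 0 0 0 45;0 0 -0.19 0 0 0 100;0 0 -0.22 0 0 0 100;0 0 -0.22 0 0 0 100"

```text
time_s: 8.47
ee_pos: [419.6, -8.1, 214.0]
ee_rot: [179.3, -0.3, 67.4]
force: [2.4, -0.8, 0.0]
gripper_width: 58.5
gripper_force: 0.0
```

```bash
python3 -c "
from h import *
import pickle
st=env.state();print(st['ee_pos'],st['ee_rot'],st['force'])
f=grab('wrist'); pickle.dump(f,open('w7.pkl','wb'))
for n in('top','side'): pickle.dump(grab(n),open(n+'7.pkl','wb'))
# knife colour check
im=f['image']; hsv=cv2.cvtColor(im,cv2.COLOR_BGR2HSV); 
c=onz(f,[(247,100)],0)
go(500,270,300,165)
"
```

```text
[419.5911  -8.1484 214.042 ] [179.2862  -0.2694  67.3667] [ 2.4482 -0.817   0.0005]
shift [ 0.2893 -0.0286 -0.0929] turn [ -0.07  -0.04 -97.63] yaw now 67.36563708191571
```

```bash
python3 -c "
from h import *
go(540,285,235,165)
"
```

```text
shift [ 0.3185  0.0026 -0.028 ] turn [ -0.07  -0.04 -97.63] yaw now 67.36563708191571
```

Emit:
send_rows --targets "0.02 0 -0.028 0 0 -7 100;0.05 0 -0.028 0 0 -14 100;0.08 0 -0.028 0 0 -21 100;0.11 0 -0.028 0 0 -28 100;0.14 0 -0.028 0 0 -35 100;0.17 0 -0.028 0 0 -42 100;0.2 0 -0.028 0 0 -49 100;0.23 0 -0.028 0 0 -56 100;0.26 0 -0.028 0 0 -63 100;0.29 0 -0.028 0 0 -70 100;0.318 0.003 -0.028 0 0 -77 100;0.318 0.003 -0.028 0 0 -84 100"

```text
time_s: 9.62
ee_pos: [541.6, 288.3, 231.7]
ee_rot: [-179.9, -0.2, 151.9]
force: [0.8, 0.2, -0.3]
gripper_width: 91.0
gripper_force: 0.0
```

```bash
python3 -c "
from h import *
go(540,285,235,165)
"
```

```text
shift [-0.0002 -0.0037 -0.0033] turn [ -0.09  -0.21 -13.12] yaw now 151.88043914407942
```

Emit:
send_rows --targets "0 -0.003 0 0 0 -7 100;0 -0.003 0 0 0 -13 100;0 -0.003 0 0 0 -13 100;0 -0.003 0 0 0 -13 100;0 -0.003 0 0 0 -13 100"

```text
time_s: 10.03
ee_pos: [538.9, 281.4, 234.6]
ee_rot: [-179.9, -0.1, 164.2]
force: [0.1, 0.5, -0.4]
gripper_width: 91.3
gripper_force: 0.0
```

```bash
python3 -c "
from h import *
import pickle
f=grab('wrist'); pickle.dump(f,open('w8.pkl','wb'))
cv2.imwrite('pics/w8.png',cv2.resize(f['image'],(800,600),interpolation=cv2.INTER_CUBIC))
st=env.state();print(st['ee_pos'],st['ee_rot'],f['eye'])"
```

```text
[539.0691 281.4631 234.9295] [-179.9376   -0.0764  164.2527] [460.4607 303.4234 427.6587]
```

View pics/w8.png

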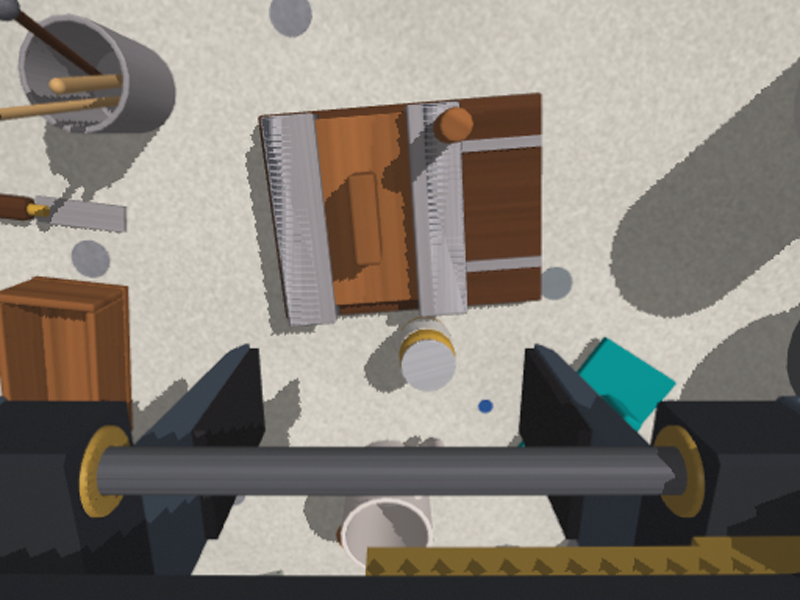

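Wrist view: fixed lip edge (314,113)–(337,322), moving lip (407,105)–(421,315), post top (453,124), lid handle top corners (350,173),(376,173),(381,265),(357,265), board right edge (541,94)–(541,300), tin (428,370); the knife lies flat on the table.

```bash
python3 -c "
from h import *
import pickle
f=pickle.load(open('w8.pkl','rb'));g=lambda p,z:onz(f,np.array(p,float)*.64,z)
A=lambda e:np.degrees(np.arctan2(e[1],e[0]))
l=g([(314,113),(337,322)],49);m=g([(407,105),(421,315)],49)
for q in(l,m): print(q,np.linalg.norm(q[1]-q[0]),A(q[0]-q[1]),'mid',q.mean(0))
b=g([(541,94),(541,300)],20);print('board',b,np.linalg.norm(b[1]-b[0]),A(b[0]-b[1]))
b=g([(276,114),(314,113),(337,322),(291,326)],49);print('fj',np.linalg.norm(b[0]-b[1]))
h=g([(350,173),(376,173),(381,265),(357,265)],78);print('handle',h.mean(0),np.linalg.norm(h-np.roll(h,-1,0),axis=1),A(h[0]-h[3]),A(h[1]-h[2]))
print('post',g([(453,124)],105),'tin',g([(428,366)],60))
"
```

```text
[[425.2551 259.1907  49.    ]
 [570.4813 229.6386  49.    ]] 148.20247715307087 168.49792092838993 mid [497.8682 244.4146  49.    ]
[[437.4425 320.5807  49.    ]
 [582.319  291.6837  49.    ]] 147.7302625338895 168.71981904326742 mid [509.8808 306.1322  49.    ]
board [[454.5849 416.2302  20.    ]
 [605.6081 386.1668  20.    ]] 153.98639479858292 168.74161868027852
fj 25.582812179942387
handle [500.1907 274.7451  78.    ] [16.6111 60.0446 16.1017 60.0777] 167.3990395158831 166.9141377931913
post [[457.952  340.7761 105.    ]] tin [[618.8447 286.7802  60.    ]]
```

```bash
python3 -c "
from h import *
go(451.8,309.9,140,168.65);go(451.8,309.9,51,168.65)
"
```

```text
shift [0.0916 0.0038 0.095 ] turn [-0.06 -0.08 -4.4 ] yaw now 164.25271153359847
shift [0.0915 0.0039 0.184 ] turn [-0.06 -0.08 -4.4 ] yaw now 164.25271153359847
```

Emit:
send_rows --targets "0.04 0.004 0.04 0 0 -4.4 0;0.08 0.004 0.08 0 0 -4.4 0;0.091 0.004 0.095 0 0 -4.4 0;0.091 0.004 0.095 0 0 -4.4 0;0.091 0.004 0.095 0 0 -4.4 0;0.091 0.004 0.095 0 0 -4.4 0;0.091 0.004 0.095 0 0 -4.4 0;0.091 0.004 0.095 0 0 -4.4 0;0.091 0.004 0.095 0 0 -4.4 0;0.091 0.004 0.095 0 0 -4.4 0;0.091 0.004 0.095 0 0 -4.4 0;0.091 0.004 0.095 0 0 -4.4 0"

```text
time_s: 11.08
ee_pos: [453.1, 310.0, 141.2]
ee_rot: [180.0, 0.0, 168.7]
force: [-0.9, -1.0, 0.4]
gripper_width: 14.2
gripper_force: 0.0
```

Emit:
send_rows --targets "0 0 0 0 0 0 0;0 0 0 0 0 0 0;0 0 0 0 0 0 0;0 0 0 0 0 0 0;0 0 0 0 0 0 0;0 0 0 0 0 0 0;0 0 0 0 0 0 0;0 0 0 0 0 0 0;0 0 0 0 0 0 0"

```text
time_s: 11.83
ee_pos: [452.8, 310.1, 140.9]
ee_rot: [180.0, -0.0, 168.8]
force: [-0.2, -0.1, 1.1]
gripper_width: 1.0
gripper_force: 0.0
```

```bash
python3 -c "
from h import *
go(451.8,309.9,51,168.65);print(env.state()['gripper_width'],env.state()['ee_pos'])
"
```

```text
shift [ 0.0009 -0.0004  0.0899] turn [ 0.   -0.    0.12] yaw now 168.76705237231295
1.0141222330851853 [452.7553 310.1002 140.9464]
```

Emit:
send_rows --targets "0.001 -0.001 0.03 0 0 0 0;0.001 -0.001 0.06 0 0 0 0;0.001 -0.001 0.075 0 0 0 0;0.001 -0.001 0.085 0 0 0 0;0.001 -0.001 0.09 0 0 0 0;0.001 -0.001 0.09 0 0 0 0;0.001 -0.001 0.09 0 0 0 0"

```text
time_s: 12.42
ee_pos: [452.3, 309.8, 51.7]
ee_rot: [179.9, 0.1, 168.8]
force: [0.6, 0.7, -0.1]
gripper_width: 0.4
gripper_force: 0.0
```

Emit:
send_rows --targets "0 0.004 0 0 0 0 0;0 0.008 0 0 0 0 0;0 0.012 0 0 0 0 0;0 0.016 0 0 0 0 0;0 0.02 0 0 0 0 0;0 0.024 0 0 0 0 0;0 0.028 0 0 0 0 0;0 0.032 0 0 0 0 0;0 0.032 0 0 0 0 0;0 0.032 0 0 0 0 0"

```text
time_s: 13.25
ee_pos: [458.3, 340.3, 51.6]
ee_rot: [-180.0, 0.1, 168.8]
force: [0.4, -4.8, 3.9]
gripper_width: 0.5
gripper_force: 2.3
```

Emit:
send_rows --targets "0 0.004 0 0 0 0 0;0 0.008 0 0 0 0 0;0 0.012 0 0 0 0 0;0 0.016 0 0 0 0 0;0 0.02 0 0 0 0 0;0 0.023 0 0 0 0 0;0 0.023 0 0 0 0 0;0 0.023 0 0 0 0 0"

```text
time_s: 13.92
ee_pos: [462.6, 362.9, 51.4]
ee_rot: [-180.0, 0.0, 168.8]
force: [1.5, -4.8, 3.8]
gripper_width: 0.6
gripper_force: 2.4
```

Emit:
send_rows --targets "0 0.002 0 0 0 0 0;0 0.003 0 0 0 0 0;0 0.003 0 0 0 0 0;0 0.003 0 0 0 0 0"

```text
time_s: 14.25
ee_pos: [463.1, 365.6, 51.3]
ee_rot: [-179.9, 0.0, 168.8]
force: [0.2, -6.4, 3.6]
gripper_width: 0.4
gripper_force: 2.8
```

Not at the stop yet; continue in small steps.

Emit:
send_rows --targets "0 0.002 0 0 0 0 0;0 0.003 0 0 0 0 0;0 0.003 0 0 0 0 0"

```text
time_s: 14.5
ee_pos: [463.6, 368.3, 51.3]
ee_rot: [-179.9, 0.0, 168.8]
force: [0.7, -6.2, 4.6]
gripper_width: 0.6
gripper_force: 3.1
```

Emit:
send_rows --targets "0 0.002 0 0 0 0 0;0 0.003 0 0 0 0 0;0 0.003 0 0 0 0 0"

```text
time_s: 14.75
ee_pos: [463.6, 368.3, 51.3]
ee_rot: [-179.6, -0.0, 168.8]
force: [0.1, -13.8, 9.1]
gripper_width: 0.5
gripper_force: 7.1
```

Emit:
send_rows --targets "0 -0.006 0 0 0 0 0;0 -0.012 0 0 0 0 0;0 -0.012 -0.04 0 0 0 0;0 -0.012 -0.08 0 0 0 50;0 -0.012 -0.1 0 0 0 50;0 -0.012 -0.1 0 0 0 50;0 -0.012 -0.1 0 0 0 50;0 -0.012 -0.1 0 0 0 50"

```text
time_s: 15.42
ee_pos: [460.9, 360.2, 149.8]
ee_rot: [-180.0, -0.1, 168.8]
force: [0.5, -0.2, -0.4]
gripper_width: 30.8
gripper_force: 0.0
```

```bash
python3 -c "
from h import *
go(500.2,274.7,120,168.4);go(500.2,274.7,36,168.4);print(env.state()['gripper_width'],env.state()['ee_pos'])
"
```

```text
shift [-0.0552 -0.0762  0.0298] turn [-0.04 -0.09  0.37] yaw now 168.76955957715825
shift [-0.0554 -0.0761  0.1138] turn [-0.04 -0.09  0.37] yaw now 168.76955957715825
30.80966485218319 [460.9192 360.1972 149.7944]
```

Emit:
send_rows --targets "-0.03 -0.04 0 0 0 0 50;-0.055 -0.076 0 0 0 0 50;-0.055 -0.076 0.03 0 0 0 50;-0.055 -0.076 0.03 0 0 0 50;-0.055 -0.076 0.03 0 0 0 50;-0.055 -0.076 0.03 0 0 0 50;-0.055 -0.076 0.03 0 0 0 50;-0.055 -0.076 0.03 0 0 0 50"

```text
time_s: 16.08
ee_pos: [501.0, 276.4, 121.7]
ee_rot: [179.9, 0.1, 168.9]
force: [1.0, -0.5, -0.2]
gripper_width: 45.8
gripper_force: 0.0
```

```bash
python3 -c "
from h import *
import pickle
f=grab('wrist'); pickle.dump(f,open('w9.pkl','wb')); cv2.imwrite('pics/w9.png',cv2.resize(f['image'],(800,600),interpolation=cv2.INTER_CUBIC))
go(500.2,274.7,36,168.4);print(env.state()['gripper_width'],env.state()['ee_pos'])
"
```

```text
shift [ 0.0005 -0.0018  0.0857] turn [0.07 0.06 0.45] yaw now 168.84969552259625
45.45440553727833 [500.9186 276.2846 121.6943]
```

View pics/w9.png

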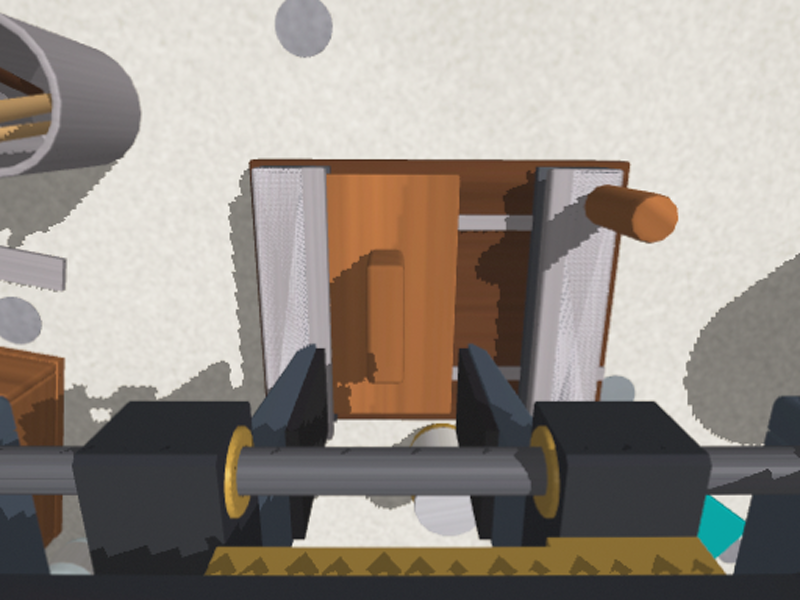

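Jaw is fully open; the lid (handle top (370,263)–(404,381)) sits unmoved under the fixed lip and is centred between the fingers within 2 mm. Descend and grip.

Emit:
send_rows --targets "0 -0.002 0.03 0 0 0 50;0 -0.002 0.06 0 0 0 50;0 -0.002 0.075 0 0 0 50;0 -0.002 0.085 0 0 0 50;0 -0.002 0.085 0 0 0 50;0 -0.002 0.085 0 0 0 50"

```text
time_s: 16.63
ee_pos: [500.9, 273.7, 36.5]
ee_rot: [180.0, 0.0, 168.8]
force: [-0.6, -0.8, 0.7]
gripper_width: 45.7
gripper_force: 0.0
```

Emit:
send_rows --targets "0 0 0 0 0 0 0;0 0 0 0 0 0 0;0 0 0 0 0 0 0;0 0 0 0 0 0 0;0 0 0 0 0 0 0;0 0 0 0 0 0 0;0 0 0 0 0 0 0;0 0 0 0 0 0 0;0 0 0 0 0 0 0;0 0 0 0 0 0 0" --grip_force 35

```text
time_s: 17.47
ee_pos: [500.8, 273.2, 36.6]
ee_rot: [180.0, 0.0, 168.8]
force: [-2.0, -0.3, 6.3]
gripper_width: 17.3
gripper_force: 35.0
```

Emit:
send_rows --targets "0 0.004 -0.0005 0 0 0 0;0 0.008 -0.0005 0 0 0 0;0 0.012 -0.0005 0 0 0 0;0 0.016 -0.0005 0 0 0 0;0 0.02 -0.0005 0 0 0 0;0 0.02 -0.0005 0 0 0 0;0 0.02 -0.0005 0 0 0 0"

```text
time_s: 18.05
ee_pos: [504.5, 292.9, 36.6]
ee_rot: [180.0, 0.0, 168.8]
force: [-0.6, -1.4, 5.3]
gripper_width: 17.9
gripper_force: 35.0
```

Emit:
send_rows --targets "0 0 -0.005 0 0 0 0;0 0 -0.015 0 0 0 0;0 0 -0.03 0 0 0 0;0 0 -0.06 0 0 0 0;0 0 -0.09 0 0 0 0;0 0 -0.12 0 0 0 0;0 0 -0.12 0 0 0 0;0 0 -0.12 0 0 0 0"

```text
time_s: 18.72
ee_pos: [505.2, 293.5, 158.3]
ee_rot: [179.8, 0.2, 168.8]
force: [-0.5, -0.8, -3.7]
gripper_width: 18.1
gripper_force: 35.0
```

```bash
cat > box.py <<'E'
from h import *
import pickle
f=pickle.load(open('w1.pkl','rb')); im=f['image']; hsv=cv2.cvtColor(im,cv2.COLOR_BGR2HSV)
m=((hsv[...,0]<20)&(hsv[...,1]>110)).astype(np.uint8); m[:60]=0; m[190:]=0; m[:,:180]=0; m[:,320:]=0
c=max(cv2.findContours(m,0,1)[0],key=cv2.contourArea); M=np.zeros_like(m); cv2.drawContours(M,[c],-1,1,-1)
M=cv2.morphologyEx(M,cv2.MORPH_OPEN,np.ones((25,25),np.uint8))
c=max(cv2.findContours(M,0,1)[0],key=cv2.contourArea)
q=onz(f,c.reshape(-1,2),55)[:,:2].astype(np.float32)
r=cv2.minAreaRect(q); print(r, cv2.contourArea(c))
M0=cv2.moments(q); print('centroid',M0['m10']/M0['m00'],M0['m01']/M0['m00'], np.sqrt(abs(M0['m00'])))
e=cv2.boxPoints(r); print(e)
E
python3 box.py
```

```text
((554.9420166015625, 1.0714530944824219), (75.5978775024414, 134.72500610351562), 67.65825653076172) 5174.0
centroid 546.359236047754 0.8455109761010503 90.29915959167262
[[478.2677  -8.2835]
 [602.8793 -59.4966]
 [631.6163  10.4264]
 [507.0048  61.6395]]
```

```bash
python3 -c "
from h import *
go(556,1,158,157.9)"
```

```text
shift [-0.1068 -0.277  -0.0003] turn [ 0.19  0.15 10.87] yaw now 168.76626658045444
```

Emit:
send_rows --targets "-0.01 -0.025 0 0 0 2 0;-0.02 -0.055 0 0 0 4 0;-0.033 -0.085 0 0 0 6 0;-0.045 -0.115 0 0 0 8 0;-0.056 -0.145 0 0 0 10 0;-0.067 -0.175 0 0 0 10.9 0;-0.08 -0.205 0 0 0 10.9 0;-0.09 -0.235 0 0 0 10.9 0;-0.1 -0.262 0 0 0 10.9 0;-0.107 -0.277 0 0 0 10.9 0;-0.107 -0.277 0 0 0 10.9 0;-0.107 -0.277 0 0 0 10.9 0"

```text
time_s: 19.72
ee_pos: [554.2, -0.2, 154.5]
ee_rot: [-180.0, -0.2, 157.7]
force: [0.6, 1.2, -3.1]
gripper_width: 17.8
gripper_force: 35.0
```

Emit:
send_rows --targets "0 0 0.03 0 0 0 0;0 0 0.055 0 0 0 0;0 0 0.068 0 0 0 0;0 0 0.075 0 0 0 0;0 0 0.075 0 0 0 0;0 0 0.075 0 0 0 0;0 0 0.075 0 0 0 0"

```text
time_s: 20.3
ee_pos: [556.2, 0.7, 82.4]
ee_rot: [179.9, 0.1, 157.9]
force: [-0.0, 0.5, -1.8]
gripper_width: 18.1
gripper_force: 35.0
```

```bash
python3 -c "
from h import *
go(556,1,74,157.9);print(env.state()['ee_pos'],env.state()['ee_rot'])
import pickle
for n in('side','top'):
  s=grab(n);pickle.dump(s,open(n+'10.pkl','wb'))
"
```

```text
shift [0.0003 0.0002 0.0084] turn [ 0.05  0.1  -0.  ] yaw now 157.8999040714299
[556.2086   0.7094  82.3791] [179.9452   0.1017 157.8999]
```

Emit:
send_rows --targets "0 0 0.004 0 0 0 0;0 0 0.008 0 0 0 0;0 0 0.012 0 0 0 0;0 0 0.014 0 0 0 0;0 0 0.014 0 0 0 0"

```text
time_s: 20.82
ee_pos: [554.8, 0.1, 66.7]
ee_rot: [-180.0, -0.1, 157.9]
force: [-0.3, -0.2, -4.0]
gripper_width: 17.8
gripper_force: 35.0
```

Emit:
send_rows --targets "0 0 0.001 0 0 0 0;0 0 0.002 0 0 0 0;0 0 0.003 0 0 0 0;0 0 0.003 0 0 0 0;0 0 0.003 0 0 0 0"

```text
time_s: 21.23
ee_pos: [555.4, 0.2, 64.4]
ee_rot: [180.0, -0.0, 157.9]
force: [-0.6, -0.1, -1.9]
gripper_width: 17.6
gripper_force: 35.0
```

Emit:
send_rows --targets "0 0 0.001 0 0 0 0;0 0 0.001 0 0 0 0;0 0 0.001 0 0 0 0"

```text
time_s: 21.48
ee_pos: [555.6, 0.2, 63.6]
ee_rot: [180.0, 0.0, 157.9]
force: [0.4, 0.5, -2.2]
gripper_width: 17.7
gripper_force: 35.0
```

Emit:
send_rows --targets "0 0 0.001 0 0 0 0;0 0 0.0015 0 0 0 0;0 0 0.0015 0 0 0 0;0 0 0.0015 0 0 0 0"

```text
time_s: 21.82
ee_pos: [555.7, 0.2, 63.6]
ee_rot: [180.0, 0.1, 157.9]
force: [-3.0, 0.3, 7.9]
gripper_width: 17.9
gripper_force: 35.0
```

Contact at exactly the seated height. Release and rise.

Emit:
send_rows --targets "0 0 -0.001 0 0 0 30;0 0 -0.001 0 0 0 50;0 0 -0.001 0 0 0 50;0 0 -0.001 0 0 0 50;0 0 -0.001 0 0 0 50;0 0 -0.001 0 0 0 50;0 0 -0.03 0 0 0 50;0 0 -0.06 0 0 0 50;0 0 -0.1 0 0 0 50;0 0 -0.14 0 0 0 50;0 0 -0.17 0 0 0 50;0 0 -0.17 0 0 0 50"

```text
time_s: 22.82
ee_pos: [559.1, 0.1, 239.2]
ee_rot: [179.7, 0.7, 157.9]
force: [0.7, 0.9, -0.1]
gripper_width: 45.5
gripper_force: 0.0
```

```bash
python3 - <<'E'
from h import *
import pickle
f=grab('wrist');pickle.dump(f,open('w11.pkl','wb'));print(f['eye'],env.state()['ee_pos'])
im=f['image'];hsv=cv2.cvtColor(im,cv2.COLOR_BGR2HSV)
m=((hsv[...,0]<20)&(hsv[...,1]>110)).astype(np.uint8);m[250:]=0
for c in cv2.findContours(m,0,1)[0]:
    if cv2.contourArea(c)<800: continue
    a=cv2.approxPolyDP(cv2.convexHull(c),4,True).reshape(-1,2)
    print(cv2.contourArea(c),a.tolist())
    for z in(63,55): r=cv2.minAreaRect(onz(f,a,z)[:,:2].astype(np.float32)); print(z,r)
P=np.array([555.7,.6]);b=np.radians(-22.3);ux=np.array([np.cos(b),np.sin(b)]);uy=np.array([-ux[1],ux[0]])
print('expect plate corners',proj(f,[[*(P+i*68*ux+j*38*uy),63] for i,j in((-1,-1),(1,-1),(1,1),(-1,1))]).round().tolist())
print('expect handle top corners',proj(f,[[*(P+i*30*ux+j*9*uy),105] for i,j in((-1,-1),(1,-1),(1,1),(-1,1))]).round().tolist())
E
```

```text
[480.5108  30.5829 431.0672] [557.4268   0.1375 235.681 ]
4240.5 [[0, 152], [84, 248], [0, 249]]
63 ((514.4197387695312, -274.4498596191406), (137.8185272216797, 85.54210662841797), 10.832879066467285)
55 ((515.15673828125, -281.0797424316406), (140.8140869140625, 87.40139770507812), 10.832874298095703)
8128.5 [[282, 101], [280, 221], [217, 221], [213, 102]]
63 ((554.3895874023438, -0.338531494140625), (73.15653991699219, 134.4485321044922), 68.42233276367188)
55 ((555.9953002929688, -1.0106010437011719), (74.74661254882812, 137.37081909179688), 68.4223403930664)
1183.0 [[221, 52], [146, 55], [142, 41], [219, 42]]
63 ((420.0516662597656, -16.47869873046875), (78.29969024658203, 12.909778594970703), 67.04532623291016)
55 ((418.7376403808594, -17.501598358154297), (80.00152587890625, 13.190357208251953), 67.04535675048828)
1537.0 [[41, 24], [60, 24], [77, 36], [81, 58], [74, 69], [56, 72], [36, 60], [34, 29]]
63 ((372.4650573730469, -131.9486846923828), (45.85605239868164, 44.462554931640625), 67.47819519042969)
55 ((370.11663818359375, -135.4813232421875), (46.85272216796875, 45.428955078125), 67.4782485961914)
5468.0 [[511, 0], [511, 84], [449, 96], [447, 0]]
63 ((527.8404541015625, 262.6434326171875), (64.35426330566406, 91.1203842163086), 78.82830047607422)
55 ((528.9308471679688, 267.7458801269531), (65.75294494628906, 93.10103607177734), 78.74280548095703)
1176.0 [[385, 0], [397, 0], [409, 104], [392, 105]]
63 ((506.05584716796875, 179.4214630126953), (17.55824851989746, 103.30038452148438), 82.21124267578125)
55 ((506.6110534667969, 182.65646362304688), (17.939895629882812, 105.54564666748047), 82.21125030517578)
expect plate corners [[213.0, 101.0], [216.0, 223.0], [282.0, 223.0], [285.0, 102.0]]
expect handle top corners [[240.0, 144.0], [240.0, 203.0], [258.0, 203.0], [259.0, 144.0]]
```

```bash
python3 -c "
from workcell import env
print(env.job_done())"
```

```text
the job is handed in; nothing more can be done
None
```

The job is handed in: the knife lies flat on the table, the jaw is wide open, and the lid sits home on the short box (checked by contact height and a wrist picture; I did no separate after-check of the bystanders).

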